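# Hang up the spanner and pass the repaired module on to test

## Robot

A 7-joint arm with a two-finger parallel gripper is mounted at the origin on the work surface. World frame = base frame: x ahead of the robot, y to its left, z up, the work surface at z = 0. Lengths are in m, angles in rad, forces in N, time in s.
With the tool pointing down it reaches from about 0.425 to 0.925 m from the base axis. Payload 6.8 kg.
Tool frame: the origin (TCP) lies midway between the tips of the shut fingers; the grasp point (between the pads) lies 19 mm behind it; z points along the fingers, y is the line along which they close (so a half turn about z gives the same grasp; the last joint's range is limited). The gripper opens to 85 mm and grips with 20 to 120 N. Pads are 22 mm wide; open, the fingers measure 114 mm over their backs; the gripper's body (76 mm by 85 mm) begins 54 mm behind the grasp point. The pads swing forward as they close: fully open they stand 13 mm farther back than shut.
Start: joints at [1.211, 0.477, 0.022, 1.555, -0.011, 1.109, -0.083], TCP at [0.168, -0.654, 0.231] pointing down, gripper open.
Joint ranges: [-2.96, 2.96], [-0.34, 2.1], [-1.41, 1.46], [0.24, 2.44], [-1.37, 4.51], [0.17, 1.92], [-2.96, 2.96]. Speed limits (rad/s): [2.39, 2.39, 3.14, 3.14, 3.14, 3.14, 3.14].

## Interface

Orientations are given as a unit quaternion [w, x, y, z].
In Python, from station import bot, eyes, ticket gives the robot as it stands.
- The arm moves only by the shell command python3 -m crank 'ROWS' [FORCE]. ROWS is text: rows parted by semicolons, each of 7 numbers parted by spaces: the shift along the tool's x, y, z in units of 0.5 m (1.0 is 0.5 m), then the turn, a rotation vector about the tool's x, y, z in units of 180 degrees (1.0 is 180 degrees), then the closure, from 0 (fully open) to 1 (shut). A call has 1 to 20 rows; each row is the pose to reach, as a shift and turn from the pose commanded when the call began, along the tool's axes at that moment, turning the shorter way round; what a row does not reach only later rows make up. A row lasts 1/10 s, in which the tool goes at most 50 mm and 8.59 degrees, less where a joint would pass 70% of its speed; a pose out of reach is approached as far as the arm can. A call with a number of a shift or a turn outside -1 to 1 is refused whole. A call with a gripper value outside its range is refused whole. The fingers move at their own pace and stop on an object; FORCE is the grip in N (left out, the last holds). Time passes only in rows, so rows that repeat a pose let the fingers close. It gives the time, the measured TCP pose, the force, the opening and the grip force at its end, in the units of the state.
- bot.get_obs(): the state, without advancing time (a new reading comes with each control period).
- eyes.read_camera(name): name is "scene" or "top" or "wrist"; returns a dict with "image" (400x640x3 uint8, red, green, blue), "K" (3x3 intrinsics, pixels), "R" (3x3) and "t" (3): a world point X has camera coordinates R X + t. Camera axes: x right, y down, z forward; pixel columns grow to the right and rows downward; lengths in m; the calibration is good to about 2 mm. The wrist camera is an equidistant fisheye: a pixel r from the principal point sees the ray r / f radians off the axis. A picture is of the moment at which its call begins. There is no depth.
- ticket.hand_in(): hands the job in; it is judged then, once.
The state is a dict: "t": time; "q": joint angles; "joint_vel": joint speeds; "joint_torque": joint torques, N m; "eef_pos": TCP position; "tool_rot": TCP orientation; "contact_force": force on the tool from outside, world axes, zero at the start; "torque": the same for the moment, N m; "gripper_width": opening from 0.0 (shut) to 1.0 (fully open); "grasp_force": force on a finger pad.
Only numpy, scipy, OpenCV 4.12 (cv2) and the standard library are available. Lean on these libraries where they do the work, as an engineer would, in place of code of your own. Each camera call takes 0.05 s, during which the arm holds its last target. There are 200 camera calls.

## Task

The repair is done, so clear the job: first hang the ring spanner that lies on the power module by its eye on the empty peg of the leaning tool board, pushed down against the board with its shank hanging down the slope. Then set the module down gently, flat and right way up, in the middle of the far half of the tipping tray, so that its weight alone tips the tray fully towards the test instrument. Leave everything else on the bench where it is.

Things in the scene. Friction and masses are not known exactly. Their poses are not given: they have to be found in the camera images.
- spanner_mid (a point): The ring spanner to hang up: bare flat steel, 154 mm long, 8 mm thick, about 0.13 kg, lying flat on the power module. This point is the middle of its shank, half-way through the thickness, within 5 mm of its balance point; the shank is 15 mm wide for 30 mm either side. x runs along the shank to the round eye, z is normal to the flat. At -x it ends, 76 mm off, in an open jaw 30 mm wide.
- spanner_eye (a point): Centre of the round eye (through hole) at one end of the ring spanner, half-way through the 8 mm thickness: hole 19 mm in diameter, ring 36 mm outside, 60 mm along x from spanner_mid. Same axes.
- peg_foot (a point): Foot of the only empty peg, where its axis meets the board's face. A bare steel pin 10 mm in diameter with a round end, standing 38 mm out, square to the board. z points out along the peg (40 degrees from vertical, leaning towards the robot's side), x straight up the slope of the board, y across it. The foot is 142 mm above the work surface. Which of the three pegs is empty varies.
- board: Leaning plywood tool board, fixed; x points away from the robot, z up; origin on the bench below the row of three pegs, which are 80 mm apart across it (y). The board is 270 mm wide, its face rises away from the robot at 40 degrees, from 175 mm down-slope of the pegs (a ledge 9 mm high and 12 mm wide along this edge, 30 mm above the bench) to 45 mm up-slope of them.
- peg_key: Bystander: an occupied peg like the empty one, with a flat double-ring key hung flat on the board, up to 26 mm wide, 6 mm off the board, 120 mm long down-slope. Fixed. Origin on the bench below the peg's foot; axes as board.
- peg_blade: Bystander: an occupied peg like the empty one, with black-handled flat pliers hung flat on the board, up to 24 mm wide, 7 mm off the board, 131 mm long down-slope. Fixed. Origin on the bench below the peg's foot; axes as board.
- module_mid (a point): Centre (half-way up) of the repaired power module, a plain closed aluminium box 84 mm long (x) by 56 mm wide (y) by 44 mm high (z), about 0.45 kg (varies), standing on the bench with the ring spanner lying on its flat top. Small plugs stick out of its two short ends by up to 6 mm (they do not collide).
- tray_load (a point): Load point: middle of the far half of the tipping tray, on its floor's upper side. x points along the tray to its far end, away from the robot towards the test instrument; z is normal to the floor. The tray is open, aluminium, 256 (x) by 122 mm (y) inside, 4 mm walls rising 13 mm above the floor. It pivots about a line across its middle (dark line), 64 mm towards -x of this point.
- tray (a joint): Tip of the tray, rad: 0 level (unloaded, held by a counterweight under the near half, floor 81 mm above the bench), growing as the far end goes down, 0.26 fully tipped at its stop. A module whose centre is more than 40 mm beyond the pivot tips it when let go, in about half a second (damped); it swings back when unloaded. Its fixed stand has side cheeks 154 mm apart, 88 mm high, at the pivot.
- jar_mid (a point): Bystander: flux jar, 48 mm across and 55 mm high, centre half-way up. It stands beside the module on its +y side, 40 mm or more clear of the module's long face.
- open_spanner_mid (a point): Bystander: a flat double open-ended spanner with no eye, 150 mm long (x), 26 mm wide, 6 mm thick, lying on the bench; centre.
- circuit_mid (a point): Bystander: circuit board with parts on it, 90 by 70 mm, up to 24 mm high; centre, 6 mm above the bench.
- spool_mid (a point): Bystander: solder spool standing on its flange, 54 mm across, 40 mm high; centre half-way up.
- driver_grip (a point): Bystander: screwdriver lying on the bench, about 170 mm long; point on its handle.
- parts_bin_mid (a point): Bystander: open grey parts bin, 80 by 90 mm, 45 mm high; centre half-way up.
- meter_mid (a point): Bystander: hand-held multimeter lying flat, 140 by 75 mm, 32 mm high; centre half-way up.

How it is judged:
By the outcome, as a careful person would: the job done as asked, in the order asked, and still so for the second after the job is handed in, with the robot touching nothing.
It also fails if it takes over 66 s, if anything falls off the work surface, if the arm or the gripper's body presses on something with over 40 N, if the wrist force passes 120 N, or if a joint passes its speed limit or range.

## Working session

There is one attempt and no reset: what is moved stays moved. The work goes in short steps, Python scripts to look and compute and a shell command to move; the robot and the scene stay as the last step left them, time stands still between calls to the robot, and variables do not carry over. Pictures are saved under pics/ and viewed, at most 12 in all, crops included, and the job is handed in when it is done.

```bash
ls; mkdir -p pics
cat > h.py <<'E'
import numpy as np, cv2
from scipy.spatial.transform import Rotation as Ro
from station import bot, eyes, ticket
def snap(n):
    c=eyes.read_camera(n); return c
def ray(c,p):
    p=np.asarray(p,float); K=c["K"]
    d=np.array([(p[0]-K[0,2])/K[0,0],(p[1]-K[1,2])/K[1,1],1]); R=np.array(c["R"]);o=-R.T@c["t"]; d=R.T@d
    return o,d/np.linalg.norm(d)
def onz(c,p,z):
    o,d=ray(c,p); return o+d*(z-o[2])/d[2]
def tri(c1,p1,c2,p2):
    o1,d1=ray(c1,p1);o2,d2=ray(c2,p2)
    s=np.linalg.lstsq(np.c_[d1,-d2],o2-o1,rcond=None)[0]
    a=o1+s[0]*d1;b=o2+s[1]*d2; return (a+b)/2,np.linalg.norm(a-b)
def proj(c,X):
    x=np.array(c["R"])@X+c["t"]; x=c["K"]@x; return x[:2]/x[2]
def save(c,f): cv2.imwrite(f,cv2.cvtColor(c["image"],cv2.COLOR_RGB2BGR))
E
python3 - <<'E'
from h import *
import pickle
C={}
for n in("scene","top"):
    c=snap(n); C[n]=c; save(c,f"pics/{n}0.png"); print(n,c["K"].tolist(),(-np.array(c["R"]).T@c["t"]).round(3))
pickle.dump(C,open("c0.pkl","wb"))
o=bot.get_obs(); print(o)
E
```

```text
pics
scene [[377.43305525458885, 0.0, 321.79523163097195], [0.0, 377.43305525458885, 197.22217243086197], [0.0, 0.0, 1.0]] [ 1.087 -0.385  1.055]
top [[515.7526734856111, 0.0, 315.7741671438333], [0.0, 515.7526734856111, 194.43587170478153], [0.0, 0.0, 1.0]] [0.374 0.025 1.356]
{'t': 0.1, 'q': array([ 1.21087261,  0.47770293,  0.02236697,  1.55636171, -0.01152358,
        1.1093258 , -0.08308582]), 'joint_vel': array([-0.00018202, -0.00197298, -0.00028548, -0.00149223,  0.00099359,
       -0.00263127, -0.00149193]), 'joint_torque': array([ 4.26403261e-03, -5.97757673e+01,  1.61367383e+00, -2.81954759e+01,
        1.28026385e-02,  4.98461479e-03,  1.75301625e-05]), 'eef_pos': array([ 0.16803381, -0.65318506,  0.23042929]), 'tool_rot': array([-8.19289392e-04,  9.92083098e-01,  1.25580374e-01, -1.59842744e-04]), 'contact_force': array([-0.05143644,  0.59472637, -0.04604194]), 'torque': array([-0.03126907,  0.04712488,  0.03790679]), 'grasp_force': 0.0, 'gripper_width': 1.0003555721229689}
```

View pics/scene0.png

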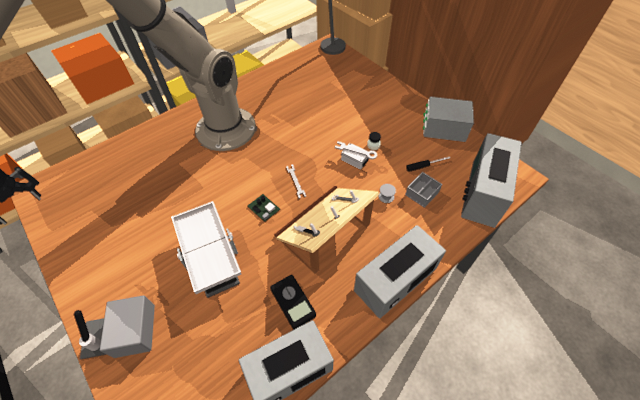

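View pics/top0.png

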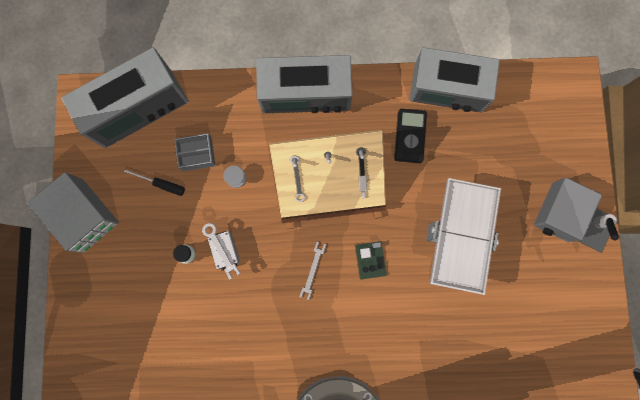

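The middle peg is the empty one (top ~(328,156)). The module with the spanner is at top (222,250), with the eye end at (209,230) and the jar at (183,253). The tray is at (466,236), its far half towards the top. Next I'll enlarge these.

Run:
```python
from h import *
import pickle
C=pickle.load(open("c0.pkl","rb"))
for n in C: print(n,np.array(C[n]["R"]).round(3).tolist())
def crop(n,x,y,w,h):
    im=C[n]["image"][y:y+h,x:x+w]; return cv2.resize(im,(400,300),interpolation=cv2.INTER_CUBIC)
a=crop("top",170,208,80,75//1*60//75); a=crop("top",165,212,100,75)
b=crop("scene",320,120,80,60)
c=crop("top",262,122,132,99)
d=crop("scene",268,178,120,90)
m=np.vstack([np.hstack([a,b]),np.hstack([c,d])])
cv2.imwrite("pics/m1.png",m[:,:,::-1])
```

```text
scene [[0.633, 0.774, -0.008], [0.628, -0.519, -0.58], [-0.453, 0.362, -0.815]]
top [[-0.029, -0.999, -0.015], [-0.987, 0.031, -0.155], [0.155, 0.01, -0.988]]
```

View pics/m1.png

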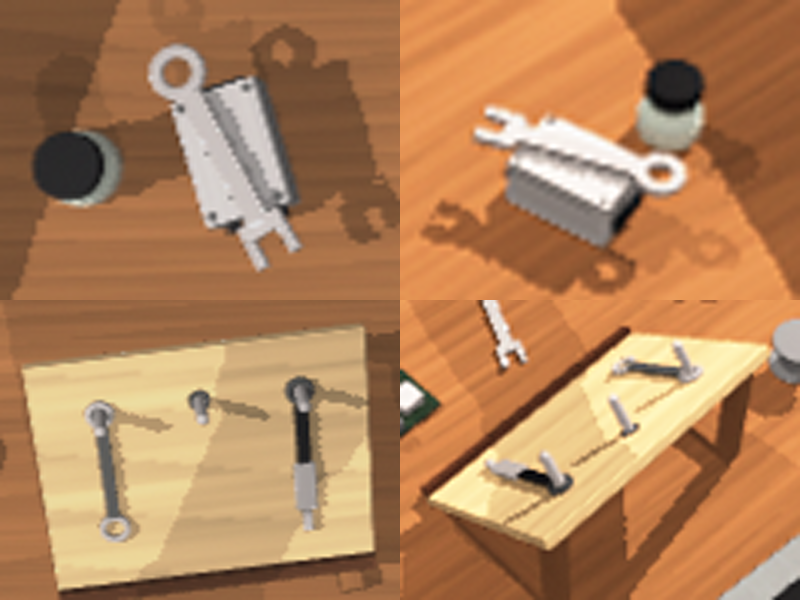

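Run:
```python
from h import *
import pickle
C=pickle.load(open("c0.pkl","rb")); T,S=C["top"],C["scene"]
def p(name,t,s,z):
    print(name,"tri",*[np.round(v,4) for v in tri(T,t,S,s)],"top@z",onz(T,t,z).round(4),"scene@z",onz(S,s,z).round(4))
a=lambda x,y:(165+x/4-.4,212+y/4-.4); b=lambda x,y:(320+(x-400)/5-.4,120+y/5-.4)
c=lambda x,y:(262+x/3.03-.3,122+(y-300)/3.03-.3); d=lambda x,y:(268+(x-400)/3.333-.3,178+(y-300)/3.333-.3)
p("eye",a(177,73),b(662,174),.048); p("jaw",a(276,257),b(484,120),.048)
P=np.array([onz(T,a(*q),.044) for q in((172,108),(257,77),(297,185),(210,229))]);print("modtop",P.round(4),P.mean(0))
p("foot",c(198,400),d(628,430),.142); p("tip",c(204,418),d(616,400),.142+.038*np.cos(.698))
L,R=onz(T,c(98,411),.142),onz(T,c(300,388),.142); print("pegs",L,R,np.linalg.norm(L-R),"board y dir",(L-R)/np.linalg.norm(L-R))
u1,u2=onz(T,c(22,368),.171),onz(T,c(362,326),.171);print("upedge",u1,u2,np.linalg.norm(u1-u2),"yaw",np.degrees(np.arctan2(*(-(u1-u2)[:1]),(u1-u2)[1])))
Q=np.array([onz(T,q,.094) for q in((447,178),(500,186),(485,294),(431,284))]);print("tray",Q.round(4),Q.mean(0),np.linalg.norm(Q[0]-Q[1]),np.linalg.norm(Q[1]-Q[2]))
p("jar",a(72,165),b(675,83),.055)
```

```text
eye tri [0.4976 0.3143 0.0515] 0.0029 top@z [0.4971 0.3139 0.048 ] scene@z [0.4962 0.3181 0.048 ]
jaw tri [0.3797 0.2505 0.0542] 0.0009 top@z [0.3795 0.2512 0.048 ] scene@z [0.3755 0.2548 0.048 ]
modtop [[0.4752 0.3179 0.044 ]
 [0.4934 0.2635 0.044 ]
 [0.4241 0.2384 0.044 ]
 [0.3982 0.2936 0.044 ]] [0.44773697 0.27832956 0.044     ]
foot tri [0.6602 0.0077 0.1451] 0.0007 top@z [0.6611 0.008  0.142 ] scene@z [0.6586 0.0088 0.142 ]
tip tri [0.6414 0.0062 0.1702] 0.0048 top@z [0.6398 0.0042 0.1711] scene@z [0.643  0.0079 0.1711]
pegs [0.65476549 0.08774555 0.142     ] [ 0.66826533 -0.07346718  0.142     ] 0.1617769809986761 board y dir [-0.08344718  0.9965122   0.        ]
upedge [0.68433793 0.14481258 0.171     ] [ 0.70930637 -0.12157081  0.171     ] 0.26755099576534613 yaw 5.354759837493934
tray [[ 0.6036 -0.288   0.094 ]
 [ 0.5794 -0.417   0.094 ]
 [ 0.3189 -0.3593  0.094 ]
 [ 0.3461 -0.232   0.094 ]] [ 0.46200671 -0.3240712   0.094     ] 0.13122387413625333 0.26683214502960395
jar tri [0.4415 0.3798 0.0558] 0.0038 top@z [0.4404 0.3784 0.055 ] scene@z [0.4418 0.3823 0.055 ]
```

```bash
cat >> h.py <<'E'
def pose():
    o=bot.get_obs(); w,x,y,z=o["tool_rot"]; return np.array(o["eef_pos"]),Ro.from_quat([x,y,z,w])
def Rdown(yaw):   # tool x at yaw (deg), z down
    return Ro.from_euler("z",yaw,degrees=True)*Ro.from_euler("x",180,degrees=True)
def Rboard(yaw,t=40):  # tool x up-slope, z into the board
    return Ro.from_euler("z",yaw,degrees=True)*Ro.from_euler("y",-t,degrees=True)*Ro.from_euler("x",180,degrees=True)
def row(P,R,base=None):
    p,r=base or pose()
    print(" ".join("%.4f"%v for v in np.r_[r.inv().apply(np.array(P)-p)/.5,(r.inv()*R).as_rotvec()/np.pi]))
E
python3 - <<'E'
from h import *
row((.45,-.3,.34),Rdown(5)); b=(np.array([.45,-.3,.34]),Rdown(5))
row((.52,.12,.34),Rdown(15),b)
row((.4436,.2867,.16),Rdown(28),(np.array([.52,.12,.34]),Rdown(15)))
print(Rboard(5).as_matrix().round(3))
E
```

```text
0.7221 -0.5439 -0.2183 -0.0005 0.0001 0.0524
0.2127 -0.8246 -0.0000 -0.0000 0.0000 -0.0556
-0.0613 -0.3616 0.3600 0.0000 0.0000 -0.0722
[[ 0.763  0.087  0.64 ]
 [ 0.067 -0.996  0.056]
 [ 0.643  0.    -0.766]]
```

```bash
R="0.722 -0.544 -0.218 0 0 0.052 0.5"; python3 -m crank "0.722 -0.544 -0.218 0 0 0.052 0.5;0.722 -0.544 -0.218 0 0 0.052 0.5;0.722 -0.544 -0.218 0 0 0.052 0.5;0.722 -0.544 -0.218 0 0 0.052 0.5;0.722 -0.544 -0.218 0 0 0.052 0.5;0.722 -0.544 -0.218 0 0 0.052 0.5;0.722 -0.544 -0.218 0 0 0.052 0.5;0.722 -0.544 -0.218 0 0 0.052 0.5;0.722 -0.544 -0.218 0 0 0.052 0.5;0.722 -0.544 -0.218 0 0 0.052 0.5;0.722 -0.544 -0.218 0 0 0.052 0.5" 30
python3 -m crank "0.213 -0.825 0 0 0 -0.056 0.5;0.213 -0.825 0 0 0 -0.056 0.5;0.213 -0.825 0 0 0 -0.056 0.5;0.213 -0.825 0 0 0 -0.056 0.5;0.213 -0.825 0 0 0 -0.056 0.5;0.213 -0.825 0 0 0 -0.056 0.5;0.213 -0.825 0 0 0 -0.056 0.5;0.213 -0.825 0 0 0 -0.056 0.5;0.213 -0.825 0 0 0 -0.056 0.5;0.213 -0.825 0 0 0 -0.056 0.5;0.213 -0.825 0 0 0 -0.056 0.5"
python3 -c "
from h import *
row((.4436,.2867,.16),Rdown(28))"
```

```text
t: 1.2
eef_pos: [0.4519, -0.2977, 0.3406]
tool_rot: [-0.0, 0.999, 0.047, 0.001]
contact_force: [-0.5, -0.4, 0.9]
gripper_width: 0.499
grasp_force: 0.0
t: 2.3
eef_pos: [0.5198, 0.1178, 0.3393]
tool_rot: [0.001, 0.991, 0.131, -0.001]
contact_force: [0.2, -0.3, 0.1]
gripper_width: 0.501
grasp_force: 0.0
-0.0589 -0.3661 0.3585 0.0002 0.0006 -0.0720
```

```bash
python3 -m crank "-0.06 -0.365 0.1 0 0 -0.072 0.5;-0.06 -0.365 0.1 0 0 -0.072 0.5;-0.06 -0.365 0.1 0 0 -0.072 0.5;-0.06 -0.365 0.36 0 0 -0.072 0.5;-0.06 -0.365 0.36 0 0 -0.072 0.5;-0.06 -0.365 0.36 0 0 -0.072 0.5;-0.06 -0.365 0.36 0 0 -0.072 0.5;-0.06 -0.365 0.36 0 0 -0.072 0.5;-0.06 -0.365 0.36 0 0 -0.072 0.5"
python3 - <<'E'
from h import *
c=snap("wrist"); save(c,"pics/w1.png"); print(c["K"],c.keys())
p,r=pose();print(p,r.as_matrix().round(4)); 
import pickle; pickle.dump(c,open("w1.pkl","wb"))
E
```

```text
t: 3.2
eef_pos: [0.4454, 0.2874, 0.1625]
tool_rot: [-0.0, 0.97, 0.241, 0.002]
contact_force: [0.3, -0.2, 0.2]
gripper_width: 0.496
grasp_force: 0.0
[[309.70691629   0.         322.95941586]
 [  0.         309.70691629 199.03835942]
 [  0.           0.           1.        ]] dict_keys(['image', 'K', 'R', 't'])
[0.44536749 0.28775135 0.16272081] [[ 8.834e-01  4.687e-01  3.900e-03]
 [ 4.687e-01 -8.834e-01  1.400e-03]
 [ 4.100e-03  6.000e-04 -1.000e+00]]
```

View pics/w1.png

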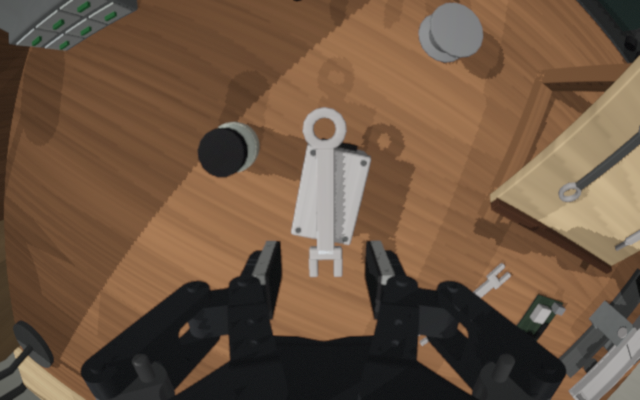

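The wrist view shows the spanner with its eye at (325,129) and jaw tips about (326,275). The module's top corners are at (308,147), (371,157), (349,245) and (292,235). I'll cast these rays.

```bash
cat >> h.py <<'E'
def fz(c,p,z):
    K=c["K"];u=(np.array(p,float)-K[:2,2])/K[0,0];t=np.linalg.norm(u)
    d=np.r_[u/t*np.sin(t),np.cos(t)] if t>1e-9 else np.array([0,0,1.]);R=np.array(c["R"]);o=-R.T@c["t"];d=R.T@d
    return o+d*(z-o[2])/d[2]
E
python3 - <<'E'
from h import *
import pickle
c=pickle.load(open("w1.pkl","rb"))
e=fz(c,(325,128.5),.048);j=fz(c,(326,275),.048);d=(e-j)/np.linalg.norm(e-j)
print("eye",e,"jaw",j,np.linalg.norm(e-j),"yaw",np.degrees(np.arctan2(d[1],d[0])),"mid",e-.06*d)
P=np.array([fz(c,q,.044) for q in((308,147),(371,157),(349,245),(292,235))]);print(P.round(4),P.mean(0))
for a,b in((3,0),(2,1)): v=P[b]-P[a];print(np.linalg.norm(v),np.degrees(np.arctan2(v[1],v[0])))
for a,b in((1,0),(2,3)): v=P[b]-P[a];print(np.linalg.norm(v),np.degrees(np.arctan2(v[1],v[0]))-90)
m=e-.06*d
row((m[0],m[1],.09),Rdown(np.degrees(np.arctan2(d[1],d[0]))))
row((m[0],m[1],.046),Rdown(np.degrees(np.arctan2(d[1],d[0]))))
E
```

```text
eye [0.49742704 0.31289383 0.048     ] jaw [0.3772307  0.24783156 0.048     ] 0.13667574628234438 yaw 28.42668028574448 mid [0.44466142 0.28433181 0.048     ]
[[0.4766 0.3181 0.044 ]
 [0.4945 0.2665 0.044 ]
 [0.4137 0.243  0.044 ]
 [0.398  0.2944 0.044 ]] [0.44567748 0.28048874 0.044     ]
0.08211216167604203 16.810727986507707
0.08410106468460864 16.221764327083285
0.054656001257655615 19.11354159317665
0.0537477896431347 17.036366327796387
-0.0051 0.0053 0.1454 0.0002 -0.0013 -0.0027
-0.0054 0.0052 0.2334 0.0002 -0.0013 -0.0027
```

```bash
python3 -m crank "-0.005 0.005 0.08 0 0 -0.002 0.6;-0.005 0.005 0.14 0 0 -0.002 0.6;-0.005 0.005 0.18 0 0 -0.002 0.6;-0.005 0.005 0.2 0 0 -0.002 0.6;-0.005 0.005 0.2 0 0 -0.002 0.6;-0.005 0.005 0.2 0 0 -0.002 0.6"
python3 -c "
from h import *
o=pose();print(o[0])
row((.4447,.2843,.046),Rdown(28.4))"
```

```text
t: 3.85
eef_pos: [0.4432, 0.2853, 0.0618]
tool_rot: [-0.0, 0.969, 0.246, 0.001]
contact_force: [-0.8, 0.2, 1.1]
gripper_width: 0.404
grasp_force: 0.0
[0.44323406 0.28533961 0.06180023]
0.0015 0.0032 0.0316 0.0000 -0.0008 0.0002
```

```bash
python3 -m crank "0.002 0.003 0.016 0 0 0 0.6;0.002 0.003 0.03 0 0 0 0.6;0.002 0.003 0.03 0 0 0 0.6;0.002 0.003 0.03 0 0 0 0.6;0.002 0.003 0.03 0 0 0 0.75;0.002 0.003 0.03 0 0 0 0.9;0.002 0.003 0.03 0 0 0 1;0.002 0.003 0.03 0 0 0 1;0.002 0.003 0.03 0 0 0 1;0.002 0.003 0.03 0 0 0 1" 40
```

```text
t: 4.85
eef_pos: [0.4438, 0.2842, 0.0456]
tool_rot: [-0.0, 0.969, 0.246, 0.0]
contact_force: [-0.9, 0.0, 5.8]
gripper_width: 0.156
grasp_force: 39.6
```

```bash
python3 -m crank "0 0 -0.01 0 0 0 1;0 0 -0.03 0 0 0 1;0 0 -0.07 0 0 0 1;0 0 -0.14 0 0 0 1;0 0 -0.2 0 0 0 1;0 0 -0.28 0 0 0 1;0 0 -0.36 0 0 0 1;0 0 -0.44 0 0 0 1;0 0 -0.5 0 0 0 1;0 0 -0.5 0 0 0 1;0 0 -0.5 0 0 0 1"
python3 - <<'E'
from h import *
c=snap("wrist"); save(c,"pics/w2.png")
cv2.imwrite("pics/w2c.png",cv2.resize(c["image"][90:330,200:450],None,fx=2.4,fy=2.4)[:,:,::-1])
t=snap("top"); import pickle; pickle.dump((c,t,pose()[0],pose()[1].as_quat()),open("w2.pkl","wb"))
R=Rboard(5); foot=np.array([.660,.0075,.142]); M=R.as_matrix(); up=M[:,0];n=-M[:,2]
mid=foot-.0605*up+.004*n
for h in(.09,.055,.0):
    row(mid+h*n,R); print((mid+h*n).round(4))
E
```

```text
t: 5.95
eef_pos: [0.4434, 0.2838, 0.2957]
tool_rot: [0.0, 0.969, 0.246, 0.0]
contact_force: [0.4, -0.5, -1.6]
gripper_width: 0.161
grasp_force: 39.2
-0.0763 0.6067 0.2380 -0.0452 0.2199 0.1251
[ 0.5536 -0.0018  0.1751]
-0.0349 0.6246 0.2915 -0.0452 0.2199 0.1251
[5.761e-01 2.000e-04 1.483e-01]
0.0302 0.6527 0.3756 -0.0452 0.2199 0.1251
[0.6113 0.0032 0.1062]
```

View pics/w2c.png

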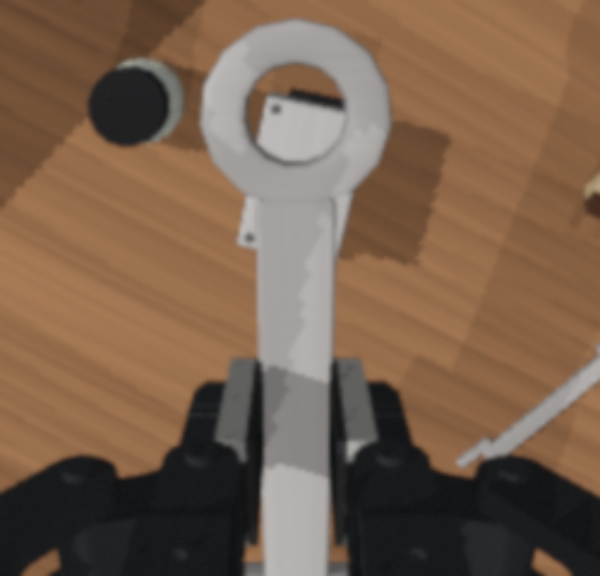

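The spanner is held square: the eye is at (323.3,136.7) in the full frame, and the module is still in its place below. I'll work out the eye's place in the tool frame, then the approach.

```bash
cat >> h.py <<'E'
def toolpt(c,px,p,r,zt):
    K=c["K"];u=(np.array(px,float)-K[:2,2])/K[0,0];t=np.linalg.norm(u)
    d=np.r_[u/t*np.sin(t),np.cos(t)];R=np.array(c["R"]);o=-R.T@c["t"];d=R.T@d
    o=r.inv().apply(o-p);d=r.inv().apply(d);return o+d*(zt-o[2])/d[2],o
E
python3 - <<'E'
from h import *
import pickle
c,t,p,q=pickle.load(open("w2.pkl","rb"));r=Ro.from_quat(q)
for z in (-.0065,-.0025,.0015): 
    e,o=toolpt(c,(323.3,136.7),p,r,z); print(e.round(4),o.round(4),np.linalg.norm(e-o))
R=Rboard(5); M=R.as_matrix(); foot=np.array([.660,.0075,.142])
eye,_=toolpt(c,(323.3,136.7),p,r,-.0025)
for h in(.075,.05,.03,.0):
    tgt=foot-.001*M[:,0]-M[:,2]*(h+.004); P=tgt-R.apply(eye); print(h,P.round(4)); row(P,R)
E
```

```text
[ 0.0621  0.0001 -0.0065] [ 0.074  -0.     -0.1453] 0.1393001508533755
[ 0.0618  0.0001 -0.0025] [ 0.074  -0.     -0.1453] 0.1433148259796422
[0.0614 0.0001 0.0015] [ 0.074  -0.     -0.1453] 0.14732950110590892
0.075 [ 0.5631 -0.0009  0.1603]
-0.0586 0.6141 0.2677 -0.0452 0.2199 0.1251
0.05 [5.791e-01 5.000e-04 1.411e-01]
-0.0291 0.6268 0.3059 -0.0452 0.2199 0.1251
0.03 [0.5919 0.0016 0.1258]
-0.0054 0.6371 0.3365 -0.0452 0.2199 0.1251
0.0 [0.6111 0.0033 0.1028]
0.0301 0.6524 0.3824 -0.0452 0.2199 0.1251
```

```bash
python3 -m crank "-0.08 0.2 0.05 -0.01 0.05 0.03 1;-0.12 0.3 0.08 -0.02 0.1 0.06 1;-0.147 0.4 0.1 -0.03 0.13 0.08 1;-0.147 0.5 0.13 -0.04 0.18 0.1 1;-0.147 0.575 0.153 -0.045 0.22 0.125 1;-0.147 0.575 0.153 -0.045 0.22 0.125 1;-0.147 0.575 0.153 -0.045 0.22 0.125 1;-0.147 0.575 0.153 -0.045 0.22 0.125 1;-0.147 0.575 0.153 -0.045 0.22 0.125 1;-0.147 0.575 0.153 -0.045 0.22 0.125 1;-0.1 0.6 0.21 -0.045 0.22 0.125 1;-0.059 0.614 0.268 -0.045 0.22 0.125 1;-0.059 0.614 0.268 -0.045 0.22 0.125 1;-0.059 0.614 0.268 -0.045 0.22 0.125 1;-0.059 0.614 0.268 -0.045 0.22 0.125 1"
python3 - <<'E'
from h import *
import pickle
c=snap("wrist"); s=snap("scene"); t=snap("top")
p,r=pose(); pickle.dump((c,s,t,p,r.as_quat()),open("w3.pkl","wb")); print(p,bot.get_obs()["q"].round(2)); print((r.inv()*Rboard(5)).as_rotvec(degrees=True))
W=cv2.resize(c["image"][40:290,195:451],(512,500))
S=cv2.resize(s["image"][165:265,285:375],None,fx=3,fy=3)
im=np.zeros((500,790,3),np.uint8); im[:,:512]=W; im[:300,516:786]=S
cv2.imwrite("pics/m3.png",im[:,:,::-1])
E
```

```text
t: 7.55
eef_pos: [0.5457, -0.0058, 0.2231]
tool_rot: [-0.015, 0.939, 0.042, 0.342]
contact_force: [-0.5, -1.7, -0.2]
gripper_width: 0.155
grasp_force: 39.5
[ 0.54518546 -0.00278723  0.22341211] [-1.54 -0.29  1.34  2.43  1.41  0.29 -2.88]
[-0.37816403 -0.00700501  0.19478813]
```

View pics/m3.png

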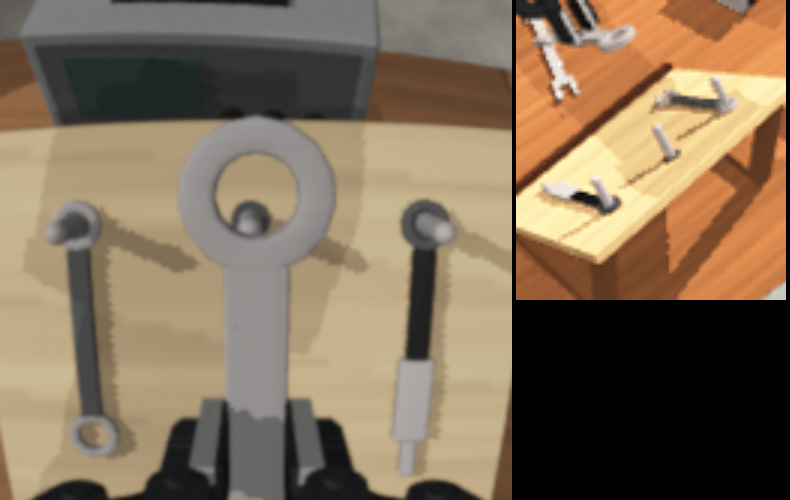

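The wrist view shows the eye (about (257,195) in the montage) in front of the middle peg, with neighbours clear. But the arm has stopped short at its elbow and joint-3 limits. I'll fit the kinematics to see which configurations reach the peg pose.

```bash
cat > kin.py <<'E'
import numpy as np, itertools
from scipy.optimize import least_squares
from scipy.spatial.transform import Rotation as Ro
lo=np.array([-2.96,-.34,-1.41,.24,-1.37,.17,-2.96]);hi=np.array([2.96,2.1,1.46,2.44,4.51,1.92,2.96])
def fk(q,L,sg,off7=0.):
    R=Ro.identity();p=np.zeros(3)
    d=[L[0],0,L[1],0,L[2],0,L[3]]
    for i in range(7):
        ax='zyzyzyz'[i]
        if ax=='z' and i!=6: p=p+0
        R=R*Ro.from_euler(ax,sg[i]*q[i]+(off7 if i==6 else 0))
        if i==0:p=p+R.apply([0,0,L[0]])
        if i==2:p=p+R.apply([0,0,L[1]])
        if i==4:p=p+R.apply([0,0,L[2]])
        if i==6:p=p+R.apply([0,0,L[3]])
    return p,R
E
python3 - <<'E'
from kin import *
from h import pose,bot
o=bot.get_obs();p,r=pose()
Q=[np.array([1.21087,.47770,.02237,1.55636,-.01152,1.10933,-.08309]),o["q"]]
P=[np.array([.16803,-.65319,.23043]),p]; RR=[Ro.from_quat([.992083,.12558,-.00016,-.000819]),r]
print(o["q"].round(3),p)
best=[]
for s in itertools.product([1,-1],repeat=7):
    if s[0]==1: continue
    for s7 in(0,np.pi/2,np.pi,-np.pi/2):
        f=lambda v:np.concatenate([np.r_[(a:=fk(q,v,s,s7))[0]-pp,.2*(a[1].inv()*rr).as_rotvec()] for q,pp,rr in zip(Q,P,RR)])
        v=least_squares(f,[.34,.4,.4,.3]); best.append((v.cost,s,s7,v.x))
best.sort(key=lambda b:b[0])
for b in best[:4]:print(b)
E
```

```text
[-1.539 -0.289  1.336  2.435  1.412  0.291 -2.884] [ 0.54518546 -0.00278723  0.22341211]
(np.float64(0.002371738411037088), (-1, 1, -1, 1, -1, 1, -1), 1.5707963267948966, array([0.285061  , 0.59158887, 0.45295142, 0.3939727 ]))
(np.float64(0.008235227182145448), (-1, 1, -1, 1, -1, 1, 1), 1.5707963267948966, array([0.285061  , 0.59158887, 0.45295142, 0.3939727 ]))
(np.float64(0.04118378319681057), (-1, -1, -1, -1, -1, -1, -1), 1.5707963267948966, array([ 0.17127365, -0.59964047, -0.4471811 , -0.40327028]))
(np.float64(0.04427737723002726), (-1, -1, 1, -1, 1, -1, 1), 1.5707963267948966, array([ 1.51865831, -0.56121352, -0.40273948,  1.13436611]))
```

```bash
python3 - <<'E'
from kin import *
from h import pose,bot
o=bot.get_obs();p,r=pose()
Q=[np.array([1.21087,.47770,.02237,1.55636,-.01152,1.10933,-.08309]),o["q"]]
P=[np.array([.16803,-.65319,.23043]),p]; RR=[Ro.from_quat([.992083,.12558,-.00016,-.000819]),r]
s=(-1,1,-1,1,-1,1,-1)
for q,rr in zip(Q,RR): print((fk(q,[.3,.4,.4,.3],s,np.pi/2)[1].inv()*rr).as_rotvec())
E
python3 -m crank "0 0 -0.1 0 0 0 1;0 0 -0.2 0 0 0 1;0 0 -0.2 0 -0.05 0 1;0 0 -0.2 0 -0.1 0 1;0 0 -0.2 0 -0.1 0 1;0 0 -0.2 0 -0.1 0 1"
python3 -c "
from h import *
import pickle
p,r=pose();q=bot.get_obs()['q'];print(p,q.round(3),r.as_quat());pickle.dump((p,r.as_quat(),q),open('d3.pkl','wb'))"
```

```text
[ 3.02652510e-07  4.07317076e-06 -1.94145287e-06]
[-3.36536354e-16  1.82579646e-16 -8.93382590e-16]
t: 8.3
eef_pos: [0.4822, -0.0102, 0.3037]
tool_rot: [-0.01, 0.98, 0.044, 0.191]
contact_force: [1.9, -1.7, -2.4]
gripper_width: 0.155
grasp_force: 39.5
[ 0.48220916 -0.01016572  0.30367138] [-1.033 -0.282  0.78   2.208  0.358  0.777 -1.927] [ 0.98045723  0.04392991  0.19149023 -0.01026   ]
```

Run:
```python
from kin import *
import pickle
p3,_,q3=pickle.load(open("d3.pkl","rb"));w=pickle.load(open("w3.pkl","rb"))
Q=[np.array([1.21087,.47770,.02237,1.55636,-.01152,1.10933,-.08309]),np.array([-1.539,-.289,1.336,2.435,1.412,.291,-2.884]),q3]
P=[np.array([.16803,-.65319,.23043]),np.array([.54518546,-.00278723,.22341211]),p3]
s=(-1,1,-1,1,-1,1,-1)
def frames(q):
    R=Ro.identity();F=[]
    for i in range(7): R=R*Ro.from_euler('zyzyzyz'[i],s[i]*q[i]+(np.pi/2 if i==6 else 0)); F.append(R.as_matrix())
    return F
names=["z1","z3","z5","z7","x3","x4","x5","x6","y3","y4","y5","y6","x1","y1","y7"]
def cols(q,ns):
    F=frames(q);return np.stack([F[int(n[1])-1][:,"xyz".index(n[0])] for n in ns],1)
for ns in (names[:4],names[:6],names[:8],names[:4]+["x6"],names[:6]+["x6"],names[:4]+["y3","y5"],names[:4]+["x1"],):
    A=np.vstack([cols(q,ns) for q in Q]);b=np.concatenate(P);x,res,rk,sv=np.linalg.lstsq(A,b,rcond=None)
    print(ns,x.round(4),"res",np.abs(A@x-b).max().round(4),"sv",sv[-1].round(3))
```

```text
['z1', 'z3', 'z5', 'z7'] [0.2944 0.6012 0.4551 0.4123] res 0.0629 sv 0.424
['z1', 'z3', 'z5', 'z7', 'x3', 'x4'] [ 1.698e-01  5.507e-01  4.214e-01  3.365e-01  5.000e-04 -1.057e-01] res 0.0617 sv 0.087
['z1', 'z3', 'z5', 'z7', 'x3', 'x4', 'x5', 'x6'] [-0.2111  0.3043  0.204   0.0551 -0.0875 -0.5643  0.2542 -0.2891] res 0.0624 sv 0.037
['z1', 'z3', 'z5', 'z7', 'x6'] [0.3154 0.5792 0.5    0.3804 0.0342] res 0.0614 sv 0.289
['z1', 'z3', 'z5', 'z7', 'x3', 'x4', 'x6'] [ 0.1734  0.5505  0.4239  0.3363  0.0012 -0.1031  0.0016] res 0.0616 sv 0.077
['z1', 'z3', 'z5', 'z7', 'y3', 'y5'] [ 0.3225  0.5147  0.4873  0.3323 -0.0436 -0.0175] res 0.0025 sv 0.273
['z1', 'z3', 'z5', 'z7', 'x1'] [ 0.3193  0.5424  0.5407  0.3297 -0.062 ] res 0.0568 sv 0.274
```

```bash
cat >> kin.py <<'E'
import pickle
s=(-1,1,-1,1,-1,1,-1)
def frames(q):
    R=Ro.identity();F=[]
    for i in range(7): R=R*Ro.from_euler('zyzyzyz'[i],s[i]*q[i]+(np.pi/2 if i==6 else 0)); F.append(R.as_matrix())
    return F
def cols(q,ns):
    F=frames(q);return np.stack([F[int(n[1])-1][:,"xyz".index(n[0])] for n in ns],1)
p3,_,q3=pickle.load(open("d3.pkl","rb"))
DQ=[np.array([1.21087,.47770,.02237,1.55636,-.01152,1.10933,-.08309]),np.array([-1.539,-.289,1.336,2.435,1.412,.291,-2.884]),q3]
DP=[np.array([.16803,-.65319,.23043]),np.array([.54518546,-.00278723,.22341211]),p3]
NS=["z1","z3","z5","z7","y1","y3","y5"]
def fit(ns,v=0):
    A=np.vstack([cols(q,ns) for q in DQ]);b=np.concatenate(DP);x,res,rk,sv=np.linalg.lstsq(A,b,rcond=None)
    if v: print(ns,x.round(4),"res",np.abs(A@x-b).max().round(5),"sv",sv[-1].round(3))
    return x
X=fit(NS)
def FK(q): return cols(q,NS)@X, frames(q)[6]
def ik(P,R,q0):
    f=lambda q:np.r_[FK(q)[0]-P,.3*Ro.from_matrix(FK(q)[1].T@R).as_rotvec(),1e-3*(q-q0)*0]
    v=least_squares(f,np.clip(q0,lo+.02,hi-.02),bounds=(lo+.01,hi-.01));return v.x,np.sqrt(2*v.cost)
E
python3 - <<'E'
from kin import *
from h import Rboard
for ns in(NS,["z1","z3","z5","z7","y3","y5"],["z1","z3","z5","z7","y3"],["z1","z3","z5","z7","y1","y3"]): fit(ns,1)
rng=np.random.default_rng(0)
eye=np.array([.0618,.0001,-.0025]);foot=np.array([.66,.0075,.142])
def go(flip,tilt,th,n=60):
    # tool tilt; spanner pitched in grip by th: spanner plane at 40
    R=Rboard(5,tilt); B=Rboard(5,40).as_matrix()
    if flip: R=R*Ro.from_euler('z',180,degrees=True)
    P=foot+.004*-B[:,2]-B[:,0]*.0618+.0025*R.as_matrix()[:,2]
    out=[]
    for k in range(n):
        q,e=ik(P,R.as_matrix(),rng.uniform(lo,hi))
        if e<1e-3: out.append(q)
    return out
for flip in(0,1):
    for t in(40,30,20,10):
        o=go(flip,t,0); print("flip",flip,"tilt",t,"n",len(o)); 
        o.sort(key=lambda q:np.abs(q[[2]]).sum())
        for q in o[:2]: print("   ",q.round(2))
E
```

```text
['z1', 'z3', 'z5', 'z7', 'y1', 'y3', 'y5'] [ 0.2867  0.542   0.4724  0.3268 -0.0308 -0.0309 -0.0006] res 6e-05 sv 0.073
['z1', 'z3', 'z5', 'z7', 'y3', 'y5'] [ 0.3225  0.5147  0.4873  0.3323 -0.0436 -0.0175] res 0.00247 sv 0.273
['z1', 'z3', 'z5', 'z7', 'y3'] [ 0.3455  0.5162  0.4843  0.3543 -0.0556] res 0.00897 sv 0.367
['z1', 'z3', 'z5', 'z7', 'y1', 'y3'] [ 0.2857  0.5428  0.472   0.3268 -0.0317 -0.0306] res 0.00012 sv 0.151
flip 0 tilt 40 n 34
    [-0.04  0.4  -0.08  2.33  2.98  0.29  1.72]
    [-0.03  0.4  -0.1   2.33  2.96  0.29  1.74]
flip 0 tilt 30 n 23
    [ 0.25  0.41 -0.43  2.2   1.36  0.18 -2.9 ]
    [ 0.25  0.41 -0.43  2.2   1.36  0.18 -2.9 ]
flip 0 tilt 20 n 35
    [-0.09  0.4  -0.03  2.09  0.07  0.3  -1.65]
    [-0.06  0.4  -0.06  2.09  0.11  0.31 -1.7 ]
flip 0 tilt 10 n 24
    [-0.14  0.45  0.04  1.96 -0.02  0.56 -1.57]
    [-0.16  0.45  0.06  1.96 -0.04  0.56 -1.56]
flip 1 tilt 40 n 39
    [-0.1   0.4  -0.02  2.33  3.06  0.29 -1.51]
    [-0.1   0.4  -0.02  2.33  3.05  0.29 -1.5 ]
flip 1 tilt 30 n 28
    [ 0.26  0.41 -0.44  2.2   1.37  0.18  0.24]
    [ 0.26  0.41 -0.44  2.2   1.37  0.18  0.24]
flip 1 tilt 20 n 33
    [-0.04  0.4  -0.08  2.09  0.14  0.31  1.42]
    [-0.18  0.4   0.09  2.1  -0.09  0.3   1.63]
flip 1 tilt 10 n 30
    [-0.11  0.45 -0.    1.96  0.01  0.56  1.54]
    [-0.08  0.45 -0.04  1.96  0.04  0.56  1.52]
```

Run:
```python
from kin import *
from h import *
c=pickle.load(open("w3.pkl","rb"))[0]
m=lambda x,y:(195+x/2-.25,40+y/2-.25)
print("foot",fz(c,m(251,213),.142),"tip",fz(c,m(248,224),.171), "left",fz(c,m(78,225),.146),"right",fz(c,m(425,226),.146))
q=bot.get_obs()["q"];print(q.round(2))
foot=np.array([.66,.0075,.142]);eye=np.array([.0618,.0001,-.0025]);n=-Rboard(5,40).as_matrix()[:,2]
for t in(18,21,24):
  for h in(.1,.06,.011):
    R=Rboard(5,t);P=foot+h*n-R.apply(eye)
    qq,e=ik(P,R.as_matrix(),np.array([-.1,.4,0,2,0.05,.4,-1.6])); print(t,h,P.round(3),qq.round(2),round(e,4))
```

```text
foot [0.66530327 0.00745246 0.142     ] tip [0.6411517  0.00619085 0.171     ] left [0.65069918 0.08558581 0.146     ] right [ 0.66410112 -0.07223151  0.146     ]
[-1.03 -0.28  0.78  2.21  0.36  0.78 -1.93]
18 0.1 [ 0.538 -0.003  0.197] [ 0.03  0.16 -0.16  2.14  0.07  0.53 -1.66] 0.0
18 0.06 [ 0.564 -0.001  0.166] [-0.02  0.24 -0.11  2.12  0.08  0.47 -1.67] 0.0
18 0.011 [0.595 0.002 0.129] [-0.05  0.34 -0.08  2.08  0.09  0.4  -1.68] 0.0
21 0.1 [ 0.539 -0.003  0.194] [ 0.06  0.15 -0.19  2.18  0.1   0.45 -1.69] 0.0
21 0.06 [ 0.565 -0.001  0.163] [ 0.    0.23 -0.13  2.16  0.11  0.39 -1.7 ] 0.0
21 0.011 [0.596 0.002 0.126] [-0.01  0.34 -0.12  2.12  0.16  0.32 -1.74] 0.0
24 0.1 [ 0.541 -0.003  0.191] [ 0.12  0.14 -0.25  2.21  0.14  0.37 -1.73] 0.0
24 0.06 [ 0.566 -0.001  0.161] [ 0.03  0.23 -0.17  2.19  0.17  0.31 -1.76] 0.0
24 0.011 [0.598 0.002 0.123] [ 0.08  0.34 -0.23  2.15  0.37  0.25 -1.94] 0.0
```

```bash
python3 -c "
from h import *
row((.53,-.004,.25),Rboard(5,21)); row((.54,-.003,.195),Rboard(5,21))"
```

```text
0.0488 -0.0033 0.1357 -0.0013 -0.0062 0.0005
0.0260 -0.0031 0.2452 -0.0013 -0.0062 0.0005
```

```bash
python3 -m crank "0.03 -0.002 0.06 0 -0.006 0 1;0.049 -0.003 0.136 0 -0.006 0 1;0.049 -0.003 0.136 0 -0.006 0 1;0.049 -0.003 0.136 0 -0.006 0 1;0.04 -0.003 0.19 0 -0.006 0 1;0.026 -0.003 0.245 0 -0.006 0 1;0.026 -0.003 0.245 0 -0.006 0 1;0.026 -0.003 0.245 0 -0.006 0 1;0.026 -0.003 0.245 0 -0.006 0 1"
python3 - <<'E'
from h import *
p,r=pose();print(p,bot.get_obs()["q"].round(2),(r.inv()*Rboard(5,21)).as_rotvec(degrees=True).round(2))
row((.54,-.003,.195),Rboard(5,21))
E
```

```text
t: 9.2
eef_pos: [0.5401, -0.0048, 0.1927]
tool_rot: [-0.009, 0.982, 0.043, 0.183]
contact_force: [0.5, -1.1, -0.5]
gripper_width: 0.158
grasp_force: 39.6
[ 0.54010682 -0.00476107  0.19266858] [-1.01  0.21  1.04  2.23 -0.48  0.47 -1.11] [-0.13 -0.06  0.03]
0.0018 -0.0035 -0.0043 -0.0007 -0.0003 0.0002
```

Run:
```python
from h import *
import pickle
c=snap("wrist");s=snap("scene");p,r=pose();pickle.dump((c,s,p,r.as_quat()),open("w4.pkl","wb"))
cv2.imwrite("pics/w4.png",np.hstack([cv2.resize(c["image"][60:210,230:430],None,fx=2.6,fy=4,interpolation=cv2.INTER_CUBIC)[:,:,::-1][:, :520],cv2.resize(s["image"][130:250,300:370],(270,600))[:,:,::-1]]))
```

```text
(no output)
```

View pics/w4.png

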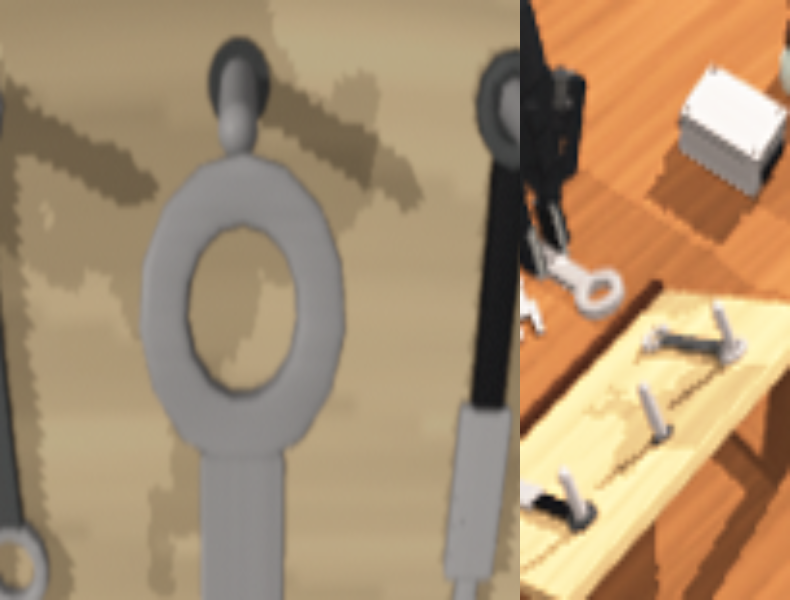

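Run:
```python
from h import *
import pickle
c,s,p,q=pickle.load(open("w4.pkl","rb"));r=Ro.from_quat(q)
m=lambda x,y:(230+x/2.6-.3,60+y/4-.3)
print("foot",fz(c,m(239,78),.142),"tip",fz(c,m(238,134),.142+.033*.766)-[-.033*.643*.996,-.033*.643*.087,0])
e=toolpt(c,m(243,309),p,r,-.0025)[0];print("eye",e)
# scene crop: x 270/70, y 5, origin (300,130)
k=lambda x,y:(300+(x-520)/3.857-.3,130+y/5-.3)
f=k(659,432);t=k(645,392);print("scene foot",onz(s,f,.142))
w=[(239,78),(238,134)]
for nm,pw,ps,z in(("foot",w[0],f,0),("eye",(243,309),k(597,289),0)):
    # fisheye/scene closest points
    K=c["K"];a=fz(c,m(*pw),.3);b=fz(c,m(*pw),.1);d1=(b-a)/np.linalg.norm(b-a);o2,d2=ray(s,ps)
    v=np.linalg.lstsq(np.c_[d1,-d2],o2-a,rcond=None)[0];print(nm,a+v[0]*d1,o2+v[1]*d2)
print("eye by tool",p+r.apply(e))
```

```text
foot [0.66256048 0.00736448 0.142     ] tip [0.66086854 0.0072521  0.167278  ]
eye [ 0.0605501  0.0005129 -0.0025   ]
scene foot [0.65634691 0.00931778 0.142     ]
foot [0.65942683 0.00704408 0.14829088] [0.65927062 0.00664581 0.14819278]
eye [5.94595152e-01 9.67428208e-05 2.22432289e-01] [0.59507404 0.00105648 0.22259372]
eye by tool [5.95952664e-01 2.23838577e-04 2.17649698e-01]
```

Run:
```python
from h import *
foot=np.array([.661,.0073,.142]);eye=np.array([.061,.0003,-.0025]);n=-Rboard(5,40).as_matrix()[:,2];R=Rboard(5,21)
for h in(.06,.04,.03,.012): row(foot+h*n-R.apply(eye),R)
```

```text
0.0277 -0.0022 0.0744 -0.0010 -0.0009 0.0004
0.0407 -0.0021 0.1123 -0.0010 -0.0009 0.0004
0.0471 -0.0020 0.1312 -0.0010 -0.0009 0.0004
0.0587 -0.0019 0.1653 -0.0010 -0.0009 0.0004
```

```bash
python3 -m crank "0.014 -0.002 0.04 0 0 0 1;0.028 -0.002 0.074 0 0 0 1;0.028 -0.002 0.074 0 0 0 1;0.028 -0.002 0.074 0 0 0 1;0.034 -0.002 0.093 0 0 0 1;0.04 -0.002 0.11 0 0 0 1;0.044 -0.002 0.12 0 0 0 1;0.047 -0.002 0.131 0 0 0 1;0.047 -0.002 0.131 0 0 0 1;0.047 -0.002 0.131 0 0 0 1"
python3 - <<'E'
from h import *
import pickle
p,r=pose();print(p,bot.get_obs()["q"].round(2))
foot=np.array([.661,.0073,.142]);eye=np.array([.061,.0003,-.0025]);n=-Rboard(5,40).as_matrix()[:,2];R=Rboard(5,21)
print("eye err (board x,y,n)",Rboard(5,40).inv().apply(p+r.apply(eye)-foot-.03*n)*[1,1,-1])
for h in(.02,.012): row(foot+h*n-R.apply(eye),R)
c=snap("wrist");s=snap("scene");pickle.dump((c,s,p,r.as_quat()),open("w5.pkl","wb"))
cv2.imwrite("pics/w5.png",np.hstack([cv2.resize(c["image"][60:210,230:430],None,fx=2.6,fy=4,interpolation=cv2.INTER_CUBIC)[:,:,::-1][:, :520],cv2.resize(s["image"][150:250,300:370],(270,600))[:,:,::-1]]))
E
```

```text
t: 10.3
eef_pos: [0.5852, 0.0007, 0.1402]
tool_rot: [-0.009, 0.982, 0.044, 0.183]
contact_force: [-0.3, -0.3, -2.4]
gripper_width: 0.16
grasp_force: 39.6
[0.58521937 0.00067003 0.14023607] [-0.74  0.38  0.77  2.18 -0.75  0.41 -0.89]
eye err (board x,y,n) [-0.00088974  0.00021445  0.00013778]
0.0082 -0.0006 0.0184 -0.0006 -0.0005 0.0005
0.0134 -0.0005 0.0336 -0.0006 -0.0005 0.0005
```

View pics/w5.png

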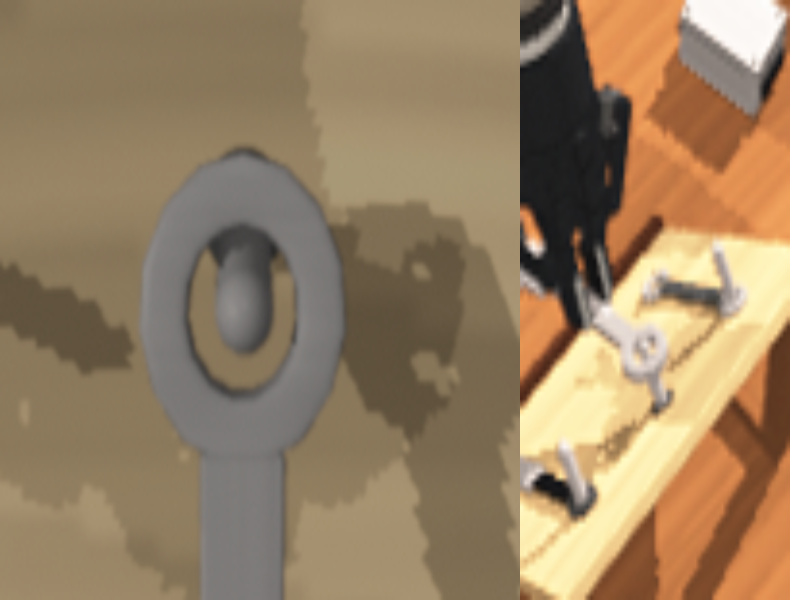

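The peg tip is inside the eye, nearly centred (montage (244,290)). I'll push down along the peg and watch the force.

```bash
python3 -m crank "0.004 0 0.009 0 0 0 1;0.008 0 0.018 0 0 0 1;0.011 0 0.026 0 0 0 1;0.013 0 0.03 0 0 0 1;0.013 0 0.032 0 0 0 1;0.013 0 0.032 0 0 0 1"
python3 - <<'E'
from h import *
p,r=pose();print(p,bot.get_obs()["q"].round(2))
foot=np.array([.661,.0073,.142]);eye=np.array([.061,.0003,-.0025]);n=-Rboard(5,40).as_matrix()[:,2]
print("eye (board x,y,n)",Rboard(5,40).inv().apply(p+r.apply(eye)-foot)*[1,1,-1])
for t,h in((24,.010),(27,.009)): row(foot+h*n-Rboard(5,t).apply(eye),Rboard(5,t))
E
```

```text
t: 11.0
eef_pos: [0.5971, 0.0017, 0.1272]
tool_rot: [-0.009, 0.982, 0.044, 0.183]
contact_force: [-0.5, -0.4, -1.4]
gripper_width: 0.158
grasp_force: 39.6
[0.5970797  0.0017178  0.12719925] [-0.69  0.41  0.71  2.16 -0.79  0.39 -0.85]
eye (board x,y,n) [-0.00015592  0.00020125  0.01247341]
0.0023 -0.0006 0.0108 -0.0005 0.0163 0.0005
0.0037 -0.0005 0.0191 -0.0005 0.0330 0.0005
```

```bash
python3 -m crank "0.001 0 0.005 0 0.008 0 1;0.002 0 0.011 0 0.016 0 1;0.003 0 0.015 0 0.025 0 1;0.004 0 0.019 0 0.033 0 1;0.004 0 0.019 0 0.033 0 1;0.004 0 0.019 0 0.033 0 1"
python3 - <<'E'
from h import *
p,r=pose();print(p,bot.get_obs()["q"].round(2))
foot=np.array([.661,.0073,.142]);eye=np.array([.061,.0003,-.0025]);n=-Rboard(5,40).as_matrix()[:,2]
print("eye (board x,y,n)",Rboard(5,40).inv().apply(p+r.apply(eye)-foot)*[1,1,-1],(r.inv()*Rboard(5,40)).as_rotvec(degrees=True).round(2))
for t,h in((31,.008),(35,.006)): row(foot+h*n-Rboard(5,t).apply(eye),Rboard(5,t))
E
```

```text
t: 11.6
eef_pos: [0.6024, 0.0021, 0.1194]
tool_rot: [-0.011, 0.971, 0.043, 0.233]
contact_force: [0.3, 0.2, -2.0]
gripper_width: 0.161
grasp_force: 39.6
[0.60237506 0.00210353 0.11943093] [-0.52  0.37  0.49  2.22 -0.98  0.2  -0.65]
eye (board x,y,n) [0.00040692 0.00032881 0.00925756] [-0.12 13.    0.03]
0.0004 -0.0007 0.0111 -0.0007 0.0222 0.0002
0.0026 -0.0007 0.0235 -0.0007 0.0444 0.0002
```

```bash
python3 -m crank "0 0 0 0 0 0 0.75;0 0 0 0 0 0 0.65;0 0 0 0 0 0 0.6;0 0 0 0 0 0 0.6;0 0 0 0 0 0 0.6;0 0 -0.03 0 0 0 0.6;0 0 -0.07 0 0 0 0.6;0 0 -0.12 0 0 0 0.6;0 0 -0.18 0 0 0 0.6;0 0 -0.24 0 0 0 0.6;0 0 -0.24 0 0 0 0.6;0 0 -0.24 0 0 0 0.6"
python3 - <<'E'
from h import *
import pickle
p,r=pose();print(p,bot.get_obs()["q"].round(2))
c=snap("wrist");s=snap("scene");t=snap("top");pickle.dump((c,s,t,p,r.as_quat()),open("w6.pkl","wb"))
z=lambda im,x,y,w,h,W,H:cv2.resize(im[y:y+h,x:x+w],(W,H),interpolation=cv2.INTER_CUBIC)
a=z(c["image"],200,60,240,180,400,300);b=z(s["image"],280,170,100,75,400,300);d=z(t["image"],165,212,100,75,400,300);e=z(t["image"],420,165,100,150//2+0,400,300)
e=z(t["image"],400,165,180,135,400,300)
cv2.imwrite("pics/m6.png",np.vstack([np.hstack([a,b]),np.hstack([d,e])])[:,:,::-1])
E
```

```text
t: 12.8
eef_pos: [0.5481, -0.0014, 0.2269]
tool_rot: [-0.012, 0.971, 0.044, 0.234]
contact_force: [0.7, 0.6, -0.1]
gripper_width: 0.4
grasp_force: 0.0
[ 0.54812215 -0.00137331  0.22690927] [-1.28  0.1   1.27  2.26 -0.34  0.39 -1.22]
```

View pics/m6.png

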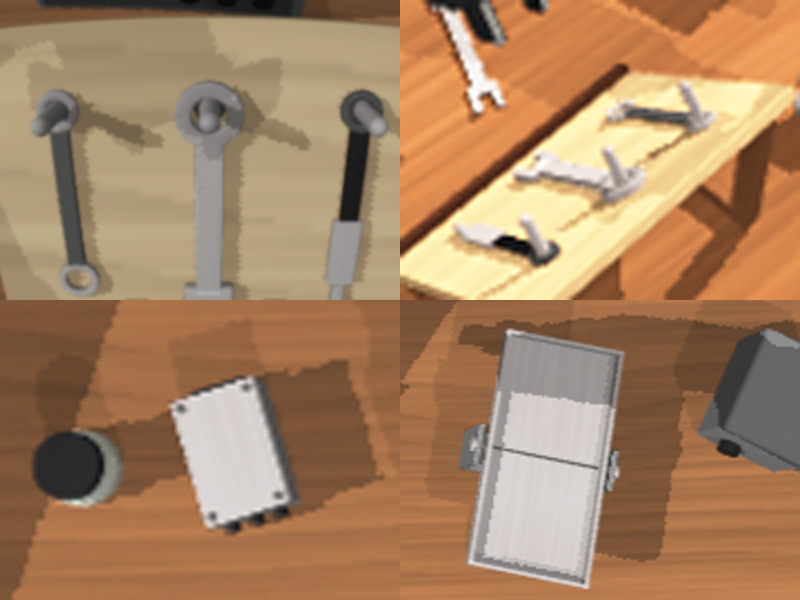

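The spanner hangs flat on the middle peg with its shank straight down the slope. The module (top face bare) and the tray (pivot line (494,449)-(600,468) in the crop) are clearly seen. I'll measure both.

Run:
```python
from h import *
import pickle
c,s,t,p,q=pickle.load(open("w6.pkl","rb"))
# module top: bright low-saturation blob near module in top view
im=cv2.cvtColor(t["image"],cv2.COLOR_RGB2HSV);mask=((im[...,1]<45)&(im[...,2]>175)).astype(np.uint8);mask[:212]=0;mask[290:]=0;mask[:,:200]=0;mask[:,250:]=0
cn=max(cv2.findContours(mask,0,1)[0],key=cv2.contourArea);bx=cv2.boxPoints(cv2.minAreaRect(cn));P=np.array([onz(t,b,.044) for b in bx]);print(cv2.contourArea(cn),"box mean",P.mean(0).round(4),[np.linalg.norm(P[i]-P[i-1]).round(4) for i in range(4)])
for i in range(4): v=P[i]-P[i-1];print(np.degrees(np.arctan2(v[1],v[0])).round(1),end=" ")
a=lambda x,y:(165+x/4-.4,212+(y-300)/4-.4);b=lambda x,y:(400+(x-400)/2.222-.3,165+(y-300)/2.222-.3)
P=np.array([onz(t,a(*k),.044) for k in((174,406),(256,378),(296,493),(210,527))]);print("\nhand",P.mean(0));print([np.degrees(np.arctan2(v[1],v[0])).round(1) for v in(P[0]-P[3],P[1]-P[2])])
Q=np.array([onz(t,b(*k),.094) for k in((508,331),(624,353),(587,587),(469,563))]);print("tray",Q.mean(0),[np.degrees(np.arctan2(v[1],v[0])).round(1) for v in(Q[0]-Q[3],Q[1]-Q[2])],np.linalg.norm(Q[0]-Q[3]),np.linalg.norm(Q[0]-Q[1]))
L=[onz(t,b(*k),.081) for k in((494,449),(600,468))];print("pivot",L,(L[0]+L[1])/2)
for d in(Q[0]-Q[3]+Q[1]-Q[2],):
    d/=np.linalg.norm(d);print("load",(L[0]+L[1])/2+.064*d,Q.mean(0)+.064*d)
row((.50,.10,.32),Rdown(10)); row((.4457,.280,.12),Rdown(17),(np.array([.5,.1,.32]),Rdown(10)))
```

```text
626.0 box mean [0.4461 0.2817 0.044 ] [np.float64(0.0834), np.float64(0.0543), np.float64(0.0835), np.float64(0.0537)]
17.2 -74.5 -163.2 105.4 
hand [0.44695144 0.27833763 0.044     ]
[np.float64(16.7), np.float64(18.9)]
tray [ 0.46062548 -0.32424144  0.094     ] [np.float64(-13.2), np.float64(-13.5)] 0.2604048006749844 0.12983130424275321
pivot [array([ 0.47179001, -0.26977282,  0.081     ]), array([ 0.44726808, -0.38504169,  0.081     ])] [ 0.45952904 -0.32740725  0.081     ]
load [ 0.52179109 -0.34222068  0.081     ] [ 0.52288752 -0.33905487  0.094     ]
0.0164 -0.2121 -0.2026 0.0059 -0.1500 -0.0264
-0.0444 -0.3734 0.4000 0.0000 0.0000 -0.0389
```

```bash
python3 -m crank "0 -0.02 -0.1 0 -0.03 0 0.3;0.01 -0.08 -0.2 0.006 -0.08 -0.01 0.1;0.016 -0.21 -0.203 0.006 -0.15 -0.026 0;0.016 -0.21 -0.203 0.006 -0.15 -0.026 0;0.016 -0.21 -0.203 0.006 -0.15 -0.026 0;0.016 -0.21 -0.203 0.006 -0.15 -0.026 0;0.016 -0.21 -0.203 0.006 -0.15 -0.026 0;0.016 -0.21 -0.203 0.006 -0.15 -0.026 0"
python3 - <<'E'
from h import *
p,r=pose();print(p,bot.get_obs()["q"].round(2))
row((.446,.2805,.2),Rdown(17.2));row((.446,.2805,.12),Rdown(17.2))
E
```

```text
t: 13.75
eef_pos: [0.4992, 0.0962, 0.3193]
tool_rot: [-0.0, 0.996, 0.084, -0.0]
contact_force: [-0.3, -0.9, 0.1]
gripper_width: 0.998
grasp_force: 0.0
[0.49919329 0.0961618  0.3193135 ] [-1.36  0.24  1.26  1.88 -0.25  1.19 -1.42]
-0.0428 -0.3811 0.2390 -0.0003 0.0002 -0.0418
-0.0427 -0.3810 0.3990 -0.0003 0.0002 -0.0418
```

```bash
python3 -m crank "-0.03 -0.1 0.05 0 0 -0.02 0;-0.043 -0.2 0.1 0 0 -0.042 0;-0.043 -0.3 0.15 0 0 -0.042 0;-0.043 -0.381 0.239 0 0 -0.042 0;-0.043 -0.381 0.239 0 0 -0.042 0;-0.043 -0.381 0.3 0 0 -0.042 0;-0.043 -0.381 0.36 0 0 -0.042 0;-0.043 -0.381 0.399 0 0 -0.042 0;-0.043 -0.381 0.399 0 0 -0.042 0;-0.043 -0.381 0.399 0 0 -0.042 0"
python3 - <<'E'
from h import *
p,r=pose();print(p,bot.get_obs()["q"].round(2))
c=snap("wrist")
im=cv2.cvtColor(c["image"],cv2.COLOR_RGB2HSV);m=((im[...,1]<40)&(im[...,2]>175)).astype(np.uint8)
for k in sorted(cv2.findContours(m,0,1)[0],key=cv2.contourArea)[-3:]:
    b=cv2.boxPoints(cv2.minAreaRect(k));P=np.array([fz(c,x,.044) for x in b]);print(cv2.contourArea(k),P.mean(0).round(4),np.linalg.norm(P[0]-P[1]).round(4),np.linalg.norm(P[2]-P[1]).round(4),[np.degrees(np.arctan2(*(P[i]-P[i-1])[1::-1])).round(1) for i in(0,1)])
row((.446,.2805,.02),Rdown(17.2))
cv2.imwrite("pics/w7.png",c["image"][:,:,::-1])
E
```

```text
t: 14.75
eef_pos: [0.4461, 0.2816, 0.1217]
tool_rot: [-0.0, 0.989, 0.151, 0.0]
contact_force: [-0.2, -0.3, 0.0]
gripper_width: 1.001
grasp_force: 0.0
[0.4461009  0.28164591 0.12166518] [-1.38  0.54  0.92  2.05 -0.58  0.84 -1.38]
77.5 [ 0.4372 -0.0435  0.044 ] 0.0195 0.0167 [np.float64(82.8), np.float64(5.8)]
162.0 [0.4344 0.0824 0.044 ] 0.0335 0.0182 [np.float64(67.7), np.float64(-25.4)]
5207.0 [0.4455 0.2838 0.044 ] 0.0477 0.0825 [np.float64(16.4), np.float64(-71.6)]
-0.0024 0.0030 0.2043 -0.0004 -0.0006 0.0010
```

View pics/w7.png

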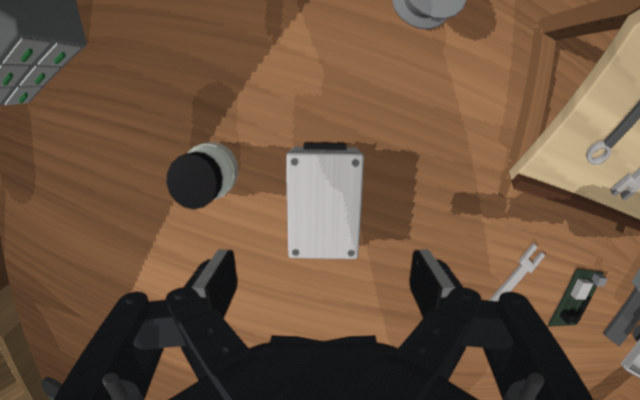

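```bash
python3 -m crank "-0.002 0.001 0.06 0 0 0 0;-0.002 0.001 0.12 0 0 0 0;-0.002 0.001 0.17 0 0 0 0;-0.002 0.001 0.2 0 0 0 0;-0.002 0.001 0.218 0 0 0 0;-0.002 0.001 0.218 0 0 0 0.1;-0.002 0.001 0.218 0 0 0 0.2;-0.002 0.001 0.218 0 0 0 0.3;-0.002 0.001 0.218 0 0 0 0.5;-0.002 0.001 0.218 0 0 0 0.5;-0.002 0.001 0.218 0 0 0 0.5" 50
python3 -m crank "0 0 -0.01 0 0 0 0.5;0 0 -0.03 0 0 0 0.5;0 0 -0.06 0 0 0 0.5;0 0 -0.06 0 0 0 0.5"
```

```text
t: 15.9
eef_pos: [0.446, 0.282, 0.0131]
tool_rot: [-0.001, 0.988, 0.151, 0.001]
contact_force: [-0.4, -0.6, 6.5]
gripper_width: 0.648
grasp_force: 52.6
t: 16.3
eef_pos: [0.4464, 0.2823, 0.044]
tool_rot: [-0.001, 0.988, 0.152, 0.002]
contact_force: [0.4, -0.8, -4.2]
gripper_width: 0.647
grasp_force: 54.8
```

```bash
python3 -m crank "0 0 -0.08 0 0 0 0.5;0 0 -0.16 0 0 0 0.5;0 0 -0.24 0 0 0 0.5;0 0 -0.32 0 0 0 0.5;0 0 -0.4 0 0 0 0.5;0 0 -0.48 0 0 0 0.5;0 0 -0.54 0 0 0 0.5;0 0 -0.56 0 0 0 0.5;0 0 -0.56 0 0 0 0.5"
python3 - <<'E'
from h import *
p,r=pose();print(p,bot.get_obs()["q"].round(2),bot.get_obs()["grasp_force"])
A=(np.array([.51,.03,.32]),Rdown(2)); row(*A); row((.5225,-.34,.27),Rdown(-12.7),A)
E
```

```text
t: 17.2
eef_pos: [0.4453, 0.2818, 0.3223]
tool_rot: [-0.001, 0.988, 0.152, 0.001]
contact_force: [-0.1, 1.2, -4.0]
gripper_width: 0.647
grasp_force: 57.9
[0.44531824 0.28179285 0.32234152] [-1.66  0.28  1.21  1.84 -0.28  1.21 -1.62] 57.87825286388397
-0.0277 0.5192 0.0035 -0.0007 -0.0003 0.0859
-0.0008 0.7404 0.1000 0.0000 -0.0000 0.0817
```

```bash
python3 -m crank "0 0.07 0 0 0 0.01 0.5;-0.006 0.14 0 0 0 0.02 0.5;-0.011 0.21 0 0 0 0.034 0.5;-0.016 0.28 0 0 0 0.046 0.5;-0.02 0.35 0 0 0 0.058 0.5;-0.024 0.42 0.003 0 0 0.07 0.5;-0.028 0.48 0.003 0 0 0.08 0.5;-0.028 0.519 0.003 0 0 0.086 0.5;-0.028 0.519 0.003 0 0 0.086 0.5"
python3 -m crank "0 0.06 0 0 0 0.007 0.5;0 0.13 0 0 0 0.014 0.5;0 0.2 0 0 0 0.022 0.5;0 0.28 0 0 0 0.031 0.5;0 0.36 0.01 0 0 0.04 0.5;0 0.44 0.03 0 0 0.049 0.5;0 0.52 0.05 0 0 0.058 0.5;0 0.6 0.07 0 0 0.067 0.5;0 0.67 0.09 0 0 0.075 0.5;0 0.72 0.1 0 0 0.08 0.5;0 0.74 0.1 0 0 0.082 0.5;0 0.74 0.1 0 0 0.082 0.5;0 0.74 0.1 0 0 0.082 0.5"
python3 - <<'E'
from h import *
import pickle
p,r=pose();print(p,bot.get_obs()["q"].round(2),bot.get_obs()["grasp_force"])
c=snap("wrist"); pickle.dump((c,p,r.as_quat()),open("w8.pkl","wb")); save(c,"pics/w8.png")
row((.5225,-.34,.14),Rdown(-12.7))
E
```

```text
t: 18.1
eef_pos: [0.5086, 0.0241, 0.3193]
tool_rot: [0.001, 1.0, 0.012, -0.001]
contact_force: [-0.0, 0.5, -5.2]
gripper_width: 0.644
grasp_force: 57.7
t: 19.4
eef_pos: [0.5224, -0.3387, 0.2698]
tool_rot: [-0.001, 0.994, -0.111, -0.0]
contact_force: [-0.1, 1.2, -4.2]
gripper_width: 0.644
grasp_force: 57.6
[ 0.52238877 -0.33874897  0.26975259] [-0.25  0.55  1.07  1.69 -0.51  1.21 -0.85] 57.6402086019516
0.0004 0.0039 0.2599 -0.0005 0.0001 0.0001
```

View pics/w8.png

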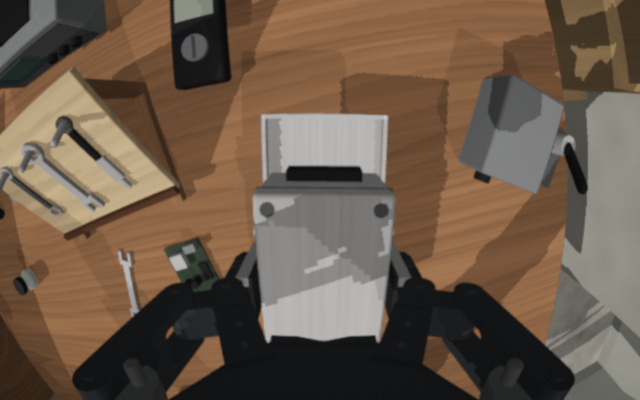

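The tray's far rim shows at (262,115)-(388,116), and the module's front top edge at (256,193)-(393,193), laterally centred and parallel. I'll check the fore-aft position from the far rim.

Run:
```python
from h import *
import pickle
c,p,q=pickle.load(open("w8.pkl","rb"));r=Ro.from_quat(q)
a,b=fz(c,(262,114.5),.094),fz(c,(388,115.5),.094);d=Rdown(-12.7).as_matrix()[:,0]
print("rim",a,b,np.linalg.norm(a-b),"yaw",np.degrees(np.arctan2(-(a-b)[0],(a-b)[1])),"load est",(a+b)/2-.068*d)
for px in((256,193),(393,193)): print("module front top corner, tool frame",toolpt(c,px,p,r,.0131-.044)[0])
```

```text
rim [ 0.60371692 -0.29202504  0.094     ] [ 0.57412394 -0.4185541   0.094     ] 0.12994363114475657 yaw -13.163875890973712 load est [ 0.52258408 -0.34034002  0.094     ]
module front top corner, tool frame [ 0.04239765 -0.02604317 -0.0309    ]
module front top corner, tool frame [ 0.04237899  0.02641415 -0.0309    ]
```

```bash
python3 -m crank "0 0.003 0.06 0 0 0 0.5;0 0.003 0.12 0 0 0 0.5;0 0.003 0.18 0 0 0 0.5;0 0.003 0.24 0 0 0 0.5;0 0.003 0.29 0 0 0 0.5;0 0.003 0.32 0 0 0 0.5;0 0.003 0.33 0 0 0 0.5;0 0.003 0.335 0 0 0 0.5;0 0.003 0.335 0 0 0 0.5;0 0.003 0.335 0 0 0 0.5"
python3 - <<'E'
from h import *
p,r=pose();print(p,bot.get_obs()["contact_force"])
row((.5225,-.34,.0945),Rdown(-12.9))
E
```

```text
t: 20.45
eef_pos: [0.5227, -0.3419, 0.1039]
tool_rot: [0.0, 0.994, -0.111, 0.001]
contact_force: [0.2, 0.0, -5.2]
gripper_width: 0.65
grasp_force: 57.5
[ 0.52265068 -0.34185694  0.10388232] [ 0.1525192   0.0104423  -5.16270931]
-0.0012 -0.0036 0.0188 0.0000 -0.0006 0.0006
```

```bash
python3 -m crank "-0.001 -0.002 0.006 0 0 0 0.5;-0.001 -0.003 0.011 0 0 0 0.5;-0.001 -0.003 0.015 0 0 0 0.5;-0.001 -0.003 0.017 0 0 0 0.5;-0.001 -0.003 0.017 0 0 0 0.5;-0.001 -0.003 0.017 0 0 0 0.5"
```

```text
t: 21.05
eef_pos: [0.5219, -0.3399, 0.0943]
tool_rot: [-0.0, 0.994, -0.111, 0.0]
contact_force: [-1.2, -0.1, -4.7]
gripper_width: 0.65
grasp_force: 57.8
```

```bash
python3 -m crank "0 0 0.001 0 0 0 0.5;0 0 0.002 0 0 0 0.5;0 0 0.002 0 0 0 0.5;0 0 0.002 0 0 0 0.5"
```

```text
t: 21.45
eef_pos: [0.5221, -0.34, 0.0936]
tool_rot: [-0.0, 0.994, -0.111, 0.0]
contact_force: [0.2, 1.7, 2.9]
gripper_width: 0.643
grasp_force: 58.5
```

In contact, so I'll release it and let the tray tip.

```bash
python3 -m crank "0 0 0 0 0 0 0.2;0 0 0 0 0 0 0.1;0 0 0 0 0 0 0.1;0 0 0 0 0 0 0.1;0 0 0 0 0 0 0.1;0 0 0 0 0 0 0.1;0 0 0 0 0 0 0.1;0 0 0 0 0 0 0.1;0 0 -0.04 0 0 0 0.1;0 0 -0.1 0 0 0 0.1;0 0 -0.18 0 0 0 0.1;0 0 -0.28 0 0 0 0.1;0 0 -0.38 0 0 0 0.1;0 0 -0.46 0 0 0 0.1;0 0 -0.46 0 0 0 0.1;0 0 -0.46 0 0 0 0.1"
python3 - <<'E'
from h import *
c=snap("wrist");s=snap("scene")
z=lambda im,x,y,w,h,W,H:cv2.resize(im[y:y+h,x:x+w],(W,H),interpolation=cv2.INTER_CUBIC)
cv2.imwrite("pics/m9.png",np.hstack([z(c["image"],160,40,320,300,400,375),z(s["image"],150,180,240,225,400,375)])[:,:,::-1])
E
```

```text
t: 23.05
eef_pos: [0.522, -0.34, 0.3238]
tool_rot: [-0.0, 0.994, -0.111, 0.001]
contact_force: [0.5, 0.2, -0.5]
gripper_width: 0.901
grasp_force: 0.0
```

View pics/m9.png

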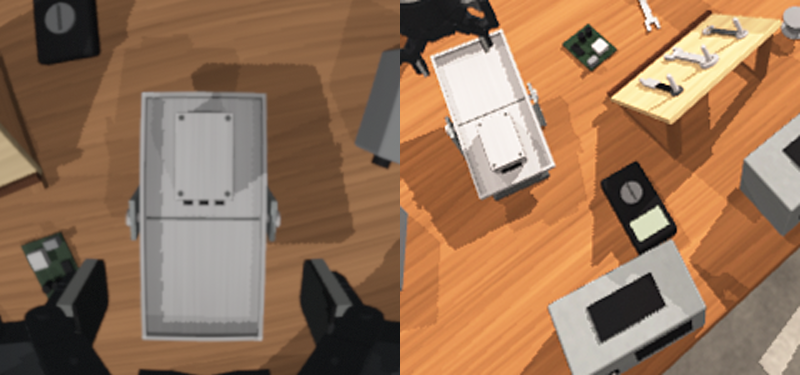

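The module sits square in the far half, clear of the walls, and the spanner still hangs. I'll check the tip angle from the rim edges (each should measure 130 mm at the true height).

Run:
```python
from h import *
c=snap("wrist");k=lambda x,y:(160+x/1.25,40+y/1.25)
for nm,a,b in(("near",(142,339),(263,339)),("far",(141,93),(267,94))):
    for z in(.06,.094,.127): A,B=fz(c,k(*a),z),fz(c,k(*b),z);print(nm,z,np.linalg.norm(A-B).round(4),((A+B)/2).round(3))
s=snap("scene");j=lambda x,y:(150+(x-400)*.6,180+y*.6)
for nm,w,q in(("far-left/right corner",(267,94),(486,198)),("far other",(141,93),(553,166))):
    a,b=fz(c,k(*w),.3),fz(c,k(*w),.05);d1=(b-a)/np.linalg.norm(b-a);o2,d2=ray(s,j(*q))
    v=np.linalg.lstsq(np.c_[d1,-d2],o2-a,rcond=None)[0];print(nm,a+v[0]*d1,o2+v[1]*d2)
print(bot.get_obs()["contact_force"])
```

```text
near 0.06 0.1576 [ 0.289 -0.284  0.06 ]
near 0.094 0.1444 [ 0.315 -0.29   0.094]
near 0.127 0.1315 [ 0.34  -0.296  0.127]
far 0.06 0.1313 [ 0.587 -0.353  0.06 ]
far 0.094 0.1203 [ 0.587 -0.354  0.094]
far 0.127 0.1096 [ 0.588 -0.354  0.127]
far-left/right corner [ 0.56990819 -0.42164918  0.03160887] [ 0.57298502 -0.4108587   0.02978863]
far other [ 0.60187371 -0.2870902   0.04531306] [ 0.60290238 -0.29412727  0.04419017]
[-0.14191579 -0.11706713 -0.08813222]
```

Near rim at about 0.13 m, far rim at about 0.06 m: the tray is fully tipped. Handing in.

```bash
python3 -c "
from station import ticket
print(ticket.hand_in())"
```

```text
the job is handed in; nothing more can be done
None
```

I hung the ring spanner flat on the middle peg with its shank down the slope, then set the module in the middle of the tray's far half, where its weight tipped the tray fully, and handed the job in at about 23 s; no verdict was returned.

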